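# Runout check of a dosing spindle

## Task

Check the dosing spindle that lies under the dial indicator: press the indicator head down by its cap to the bottom of its slide, so that the sprung plunger rests on the spindle's collar. Then, with the indicator left down, turn the spindle in its V-blocks about a quarter turn by its handle, over the top, until the handle leans to the robot's right about as far as it leaned to the left. Leave the spindle seated in its V-blocks and the spare spindle in the storage rack alone.

Things in the scene. Friction and masses are not known exactly. Their poses are not given: they have to be found in the camera images.
- gauge_stand: Fixed steel gauge stand: dark base plate 222 x 100 x 12 mm, two V-blocks 70 mm before and 50 mm behind the origin (66 mm wide, up to 61 mm high), an 18 mm column (190 mm high) 95 mm behind the origin, and the dial indicator on it. Origin on the table below the indicator's plunger; x axis along the spindle away from its handle (roughly away from the robot), y axis to the left, z up. It stands either left or right of the storage rack, turned up to 15 degrees.
- indicator_cap (a point): Centre of the flat top of the black round cap (40 mm diameter) on top of the dial indicator, straight above the stand's origin. At the bottom of the slide it is 160 mm above the table, at most 35 mm higher. The dial (52 mm diameter) hangs below it and a level arm joins the dial to the column behind.
- indicator_head (a joint): Height of the indicator head on its column in m: 0 raised, grows downward to 0.035 at the bottom stop. It starts between 0 and 0.008 and stays where it is left; pushing it down takes about 5 to 7 N.
- plunger (a joint): Travel of the sprung plunger (10 mm ball tip) into the indicator in m: 0 hanging free, grows as it is pressed in (at most 0.016; 1 to 3 N). With the head at the bottom it reads about 0.008 at the spindle's starting angle and about 0.012 after the quarter turn, because the collar is 3 mm off centre. The needle on the dial follows it.
- spindle: Loose steel spindle, 24 mm diameter, 195 mm long, 0.4 kg, lying in the stand's V-blocks and free to turn there (friction holds it at any angle). Origin on its axis at the middle of the 48 mm collar under the plunger, 52 mm above the table; x axis along the spindle, away from the handle; its y and z axes turn with it.
- spindle_knob (a point): Centre of the black ball (24 mm) at the end of the spindle's handle. The handle is a straight rod of 10 mm diameter standing out at right angles from the spindle's axis, 110 mm from the collar on the near side, where the hub has 34 mm diameter; the ball's centre is 75 mm from the axis. At the start it leans 45 degrees from upright to the left (the stand's +y); it has to go over the top to 45 degrees to the right. A light sideways push of under 2 N turns it.
- spare_spindle: An identical spindle, lying in the V-blocks of the storage rack, which has the same V-blocks but no column or indicator. Origin and axes as for the spindle. To be left alone.

How it is judged:
On the way, in this order (a step that is already met when the one before it is completed fails the run):
1. the indicator is down with its plunger pressed in by the collar, the handle still leaning left (value of joint indicator_head above 0.03 m and value of joint plunger above 0.001 m and y of spindle_knob in the frame of gauge_stand above 0.03 m), for 0.2 s.
2. with the indicator still down, the spindle is turned so that its handle leans right (value of joint indicator_head above 0.03 m and value of joint plunger above 0.001 m and y of spindle_knob in the frame of gauge_stand below -0.032 m and z of spindle_knob in the frame of gauge_stand above 0.05 m), for 0.2 s.
At the end, for the whole second after the job is handed in: The indicator head is within 5 mm of its bottom stop, the plunger is pressed in by the collar (more than 1 mm), the handle leans right by 25 to 90 degrees from upright, and the spindle lies still in its V-blocks (height within 6 mm, along the stand within 7 degrees) (all of step 2 and z of spindle in the frame of gauge_stand between 0.046 and 0.058 m and angle between the x axis of spindle and the x axis of gauge_stand, either way round below 0.12 rad and angular speed of spindle below 0.1 rad/s and linear speed of spindle below 0.02 m/s); the robot touches nothing.
It fails at once if the spindle is turned over the top while the indicator is not down (value of joint indicator_head below 0.027 m and y of spindle_knob in the frame of gauge_stand below 0.015 m).
It fails at once if the spindle is lifted out of its V-blocks (z of spindle in the frame of gauge_stand above 0.07 m).
It fails at once if the spare spindle is moved or turned (distance of spare_spindle from where it was at the start of the episode above 0.015 m or angle between spare_spindle's own z axis and vertical above 0.3 rad).
It also fails if it takes over 40 s, if anything falls off the work surface, if the arm or the gripper's body presses on something with over 40 N, if the wrist force passes 120 N, or if a joint passes its speed limit or range.

## Robot

A 7-joint arm with a two-finger parallel gripper is mounted at the origin on a cart in front of the work surface, level with it; the furniture and walls round the work are solid. World frame = base frame: x ahead of the robot, y to its left, z up, the work surface at z = 0. Lengths are in m, angles in rad, forces in N, time in s.
With the tool pointing down it reaches from about 0.4 to 0.85 m from the base axis. Payload 4.5 kg.
Tool frame: the origin (TCP) lies at the very end of the fingers, on their centre line; the grasp point (between the pads) lies 19 mm behind it; z points along the fingers, y is the line along which they close (so a half turn about z gives the same grasp; the last joint's range is limited). The gripper opens to 88 mm and grips with 3 to 60 N. Pads are 18 mm wide; open, the fingers measure 123 mm over their backs; the gripper's body (75 mm by 187 mm) begins 45 mm behind the grasp point.
Start: joints at [1.258, 0.689, -0.195, 1.565, 0.157, 0.902, -0.215], TCP at [0.212, -0.588, 0.214] pointing down, gripper open.
Joint ranges: [-3.01, 3.01], [-0.46, 2.08], [-1.47, 1.51], [0.13, 2.56], [-1, 4.14], [0.04, 2.09], [-2.66, 2.66]. Speed limits (rad/s): [2.57, 2.57, 3.14, 3.14, 3.14, 3.14, 3.14].

## Interface

Orientations are given as a unit quaternion [x, y, z, w].
In Python, from plant import r, eyes, nets gives the robot as it stands.
- The arm moves only by the shell command python3 -m pendant 'ROWS' [FORCE]. ROWS is JSON, a list of rows, each an object of numbers: "claw": the opening, from 0 (shut) to 1 (fully open); "dx", "dy", "dz": the shift along the world's x, y, z in mm; "twist": the turn about the world's z in rad. In form: [{"claw": .., "dx": .., "dy": .., "dz": .., "twist": ..}, ...]. A call has 1 to 8 rows; each row is the pose to reach, as a shift and turn from the pose commanded when the call began; what a row does not reach only later rows make up. A row lasts 1/10 s, in which the tool goes at most 50 mm and 8.59 degrees, less where a joint would pass 70% of its speed; a pose out of reach is approached as far as the arm can. A call with a gripper value outside its range is refused whole. The fingers move at their own pace and stop on an object; FORCE is the grip in N (left out, the last holds). Time passes only in rows, so rows that repeat a pose let the fingers close. It gives the time, the measured TCP pose, the force, the opening and the grip force at its end, in the units of the state.
- r.get_state(): the state, without advancing time (a new reading comes with each control period).
- eyes.snapshot(name): name is "scene" or "top" or "wrist"; returns (picture, depth): 420x560x3 uint8, blue, green, red; 420x560 float32, m along the optical axis (not along the pixel's ray), 0 where there is no reading.
- eyes.camera_info(name): a dict with "K" (3x3 intrinsics, pixels), "D" ([k1, k2, p1, p2, k3] as OpenCV has them; the pictures are not rectified), "world_to_cam" (4x4, takes a point from world to camera coordinates); the wrist camera has in their place "T_tool_cam" (4x4, takes a point from camera to tool coordinates, whose origin is the TCP and whose axes are the flange's). Camera axes: x right, y down, z forward; pixel columns grow to the right and rows downward; lengths in m; the calibration is good to about 2 mm. A picture is of the moment at which its call begins: read the wrist's pose just before it. camera_info takes no time and is no camera call.
- r.finish_job(): hands the job in; it is judged then, once.
Trained networks look in the newest picture that a camera, given by its name, has taken for a name from the list of things; names that differ only in an ending like _2 or _b are one class to them, and where a whole thing is asked for, a point or a joint stands for the part that bears it (a point fixed in the world has none). Each returns a list of dicts, best first, with "confidence" (0 to 1); they miss things now and then, are a little off and sometimes report something else, mostly with a low value. They report only what shows in the picture. A call takes as long as a camera call.
- nets.spot_in(camera, query): "box" ([left, top, width, height] as shares, 0 to 1, of the picture: columns of its width, rows of its height, round what is visible of it).
- nets.place_of(camera, query): "position" ([column, row] as shares, 0 to 1, of the picture: columns of its width, rows of its height: a listed point, or the origin of a listed thing).
The state is a dict: "clock": time; "q": joint angles; "qd": joint speeds; "joint_torque": joint torques, N m; "tool_pos": TCP position; "eef_rot": TCP orientation; "contact_force": force on the tool from outside, world axes, zero at the start; "moment": the same for the moment, N m; "opening": opening from 0.0 (shut) to 1.0 (fully open); "finger_force": force on a finger pad.
Only numpy, scipy, OpenCV 4.12 (cv2) and the standard library are available. Lean on these libraries where they do the work, as an engineer would, in place of code of your own. Each camera call takes 0.05 s, during which the arm holds its last target. There are 200 camera calls.

## Working session

There is one attempt and no reset: what is moved stays moved. The work goes in short steps, Python scripts to look and compute and a shell command to move; the robot and the scene stay as the last step left them, time stands still between calls to the robot, and variables do not carry over. Pictures are saved under pics/ and viewed, at most 10 in all, crops included, and the job is handed in when it is done.

```bash
ls; mkdir -p pics; cat > h.py <<'E'
from plant import r, eyes, nets
import numpy as np, cv2
from scipy.spatial.transform import Rotation as R
def T_cam2world(c,st):
    i=eyes.camera_info(c)
    if 'world_to_cam' in i: return np.linalg.inv(np.array(i['world_to_cam']))
    T=np.eye(4);T[:3,:3]=R.from_quat(st['eef_rot']).as_matrix();T[:3,3]=st['tool_pos']
    return T@np.array(i['T_tool_cam'])
def ray(c,px,st):
    i=eyes.camera_info(c);u=cv2.undistortPoints(np.array([[px]],float),np.array(i['K'],float),np.array(i['D'],float))[0,0]
    T=T_cam2world(c,st);return T[:3,3],T[:3,:3]@np.array([u[0],u[1],1])
def atz(c,px,z,st):
    o,d=ray(c,px,st);return o+d*(z-o[2])/d[2]
def atdepth(c,px,dep,st):
    o,d=ray(c,px,st);return o+d*dep
E
python3 - <<'E'
from h import *
np.set_printoptions(precision=3,suppress=True)
for c in ['scene','top']:
    st=r.get_state();im,dp=eyes.snapshot(c);cv2.imwrite(f'pics/{c}0.png',im)
    print(c,T_cam2world(c,st)[:3,3])
    for q,z in [('indicator_cap',.19),('spindle_knob',.105),('gauge_stand',0),('spindle',.052),('spare_spindle',.052)]:
        for d in nets.place_of(c,q)[:3]:
            p=np.array(d['position'])*[560,420]
            ix=np.clip(p.astype(int),0,[559,419]);dd=dp[ix[1],ix[0]]
            print(q,round(d['confidence'],2),p,'atz',atz(c,p,z,st),'dep',atdepth(c,p,dd,st))
print(r.get_state())
E
```

```text
pics
scene [-0.043  0.41   0.874]
spindle_knob 0.65 [198.128 277.284] atz [0.483 0.233 0.105] dep [0.475 0.235 0.116]
gauge_stand 0.86 [197.624 259.602] atz [0.595 0.187 0.   ] dep [0.585 0.191 0.015]
spindle 0.75 [191.8  241.71] atz [0.604 0.188 0.052] dep [0.589 0.193 0.071]
spindle 0.19 [339.696 187.992] atz [ 0.545 -0.154  0.052] dep [ 0.538 -0.148  0.062]
spare_spindle 0.88 [340.2   188.202] atz [ 0.543 -0.155  0.052] dep [ 0.535 -0.147  0.064]
top [0.351 0.024 1.094]
indicator_cap 0.69 [188.272 170.52 ] atz [0.601 0.195 0.19 ] dep [0.603 0.197 0.183]
spindle_knob 0.86 [177.576 235.914] atz [0.483 0.231 0.105] dep [0.482 0.229 0.117]
gauge_stand 0.8 [204.904 189.798] atz [0.606 0.191 0.   ] dep [0.59  0.181 0.067]
spindle 0.69 [200.704 186.9  ] atz [0.601 0.193 0.052] dep [0.596 0.19  0.072]
spare_spindle 0.83 [352.128 207.606] atz [ 0.548 -0.146  0.052] dep [ 0.544 -0.143  0.073]
{'clock': 0.6, 'q': array([ 1.258,  0.689, -0.195,  1.565,  0.157,  0.902, -0.215]), 'qd': array([ 0.002,  0.001, -0.   , -0.001,  0.001,  0.   , -0.001]), 'joint_torque': array([  0.001, -52.725,  -1.266, -15.368,  -0.052,  -0.001,   0.   ]), 'tool_pos': array([ 0.212, -0.588,  0.214]), 'eef_rot': array([0.985, 0.173, 0.   , 0.   ]), 'contact_force': array([-0.216,  0.181, -0.553]), 'moment': array([ 0.052, -0.004, -0.015]), 'finger_force': 0.0, 'opening': 1.0001665097019539}
```

View pics/top0.png

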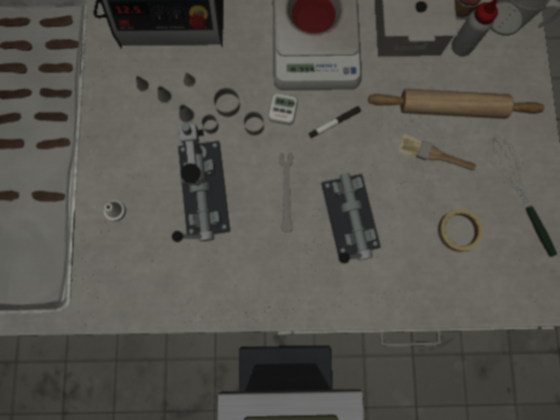

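View pics/scene0.png

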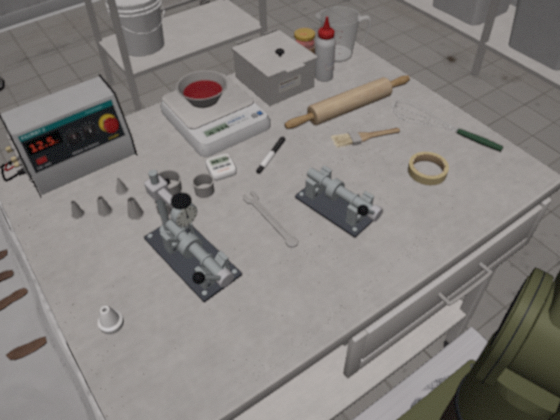

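```bash
python3 -m pendant '[{"claw":0,"dx":0,"dy":0,"dz":50,"twist":0},{"claw":0,"dx":20,"dy":40,"dz":70,"twist":-0.1},{"claw":0,"dx":40,"dy":80,"dz":80,"twist":-0.21},{"claw":0,"dx":60,"dy":120,"dz":80,"twist":-0.21},{"claw":0,"dx":80,"dy":160,"dz":80,"twist":-0.21},{"claw":0,"dx":100,"dy":200,"dz":80,"twist":-0.21},{"claw":0,"dx":120,"dy":240,"dz":80,"twist":-0.21},{"claw":0,"dx":140,"dy":280,"dz":80,"twist":-0.21}]' 20
```

```text
clock: 1.4
tool_pos: [0.3531, -0.3062, 0.294]
eef_rot: [0.998, 0.068, 0.0, 0.0]
contact_force: [1.1, -0.5, 0.2]
opening: 0.301
finger_force: 0.0
```

```bash
python3 -m pendant '[{"claw":0,"dx":20,"dy":40,"dz":10,"twist":0},{"claw":0,"dx":40,"dy":80,"dz":15,"twist":0},{"claw":0,"dx":60,"dy":120,"dz":20,"twist":0},{"claw":0,"dx":80,"dy":160,"dz":20,"twist":0},{"claw":0,"dx":100,"dy":200,"dz":20,"twist":0},{"claw":0,"dx":120,"dy":240,"dz":20,"twist":0},{"claw":0,"dx":140,"dy":280,"dz":20,"twist":0},{"claw":0,"dx":155,"dy":320,"dz":20,"twist":0}]'
python3 -m pendant '[{"claw":0,"dx":10,"dy":40,"dz":0,"twist":0},{"claw":0,"dx":20,"dy":80,"dz":0,"twist":0},{"claw":0,"dx":30,"dy":120,"dz":0,"twist":0},{"claw":0,"dx":40,"dy":160,"dz":0,"twist":0},{"claw":0,"dx":40,"dy":170,"dz":0,"twist":0},{"claw":0,"dx":40,"dy":170,"dz":0,"twist":0}]'
cat > look.py <<'E'
from h import *
import sys
np.set_printoptions(precision=3,suppress=True)
n=sys.argv[1]
for c in sys.argv[2:]:
    st=r.get_state();im,dp=eyes.snapshot(c);cv2.imwrite(f'pics/{c}{n}.png',im)
    for q,z in [('indicator_cap',.19),('spindle_knob',.105),('spindle',.052)]:
        for d in nets.place_of(c,q)[:2]:
            p=np.array(d['position'])*[560,420]
            ix=np.clip(p.astype(int),0,[559,419]);dd=dp[ix[1],ix[0]]
            print(c,q,round(d['confidence'],2),p,'atz',atz(c,p,z,st),'dep',atdepth(c,p,dd,st))
E
python3 look.py 1 wrist top
```

```text
clock: 2.2
tool_pos: [0.5085, 0.014, 0.3139]
eef_rot: [0.998, 0.068, 0.001, 0.0]
contact_force: [0.3, -1.3, -0.4]
opening: 0.001
finger_force: 0.0
clock: 2.8
tool_pos: [0.5469, 0.1843, 0.3135]
eef_rot: [0.998, 0.07, -0.0, -0.0]
contact_force: [0.4, 1.3, 0.4]
opening: 0.005
finger_force: 0.0
wrist indicator_cap 0.61 [279.72  134.316] atz [0.601 0.193 0.19 ] dep [0.601 0.193 0.187]
wrist spindle_knob 0.78 [230.496 227.01 ] atz [0.48  0.237 0.105] dep [0.484 0.235 0.117]
```

View pics/wrist1.png

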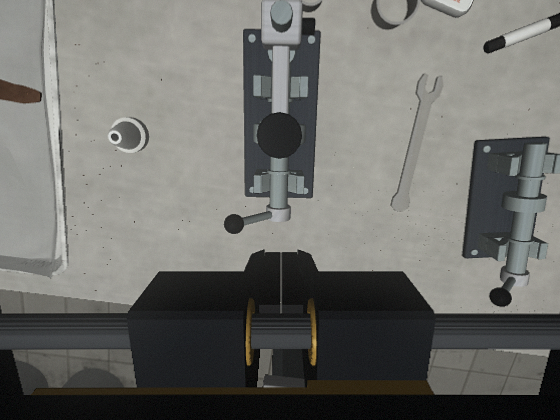

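The wrist view shows the cap at (279,135) and the knob at (234,224), with the stand aligned to the tool. These agree with the networks. The cap is at (0.601, 0.193), top at about 0.187.

```bash
python3 -m pendant '[{"claw":0,"dx":35,"dy":6,"dz":-10,"twist":0},{"claw":0,"dx":54,"dy":9,"dz":-45,"twist":0},{"claw":0,"dx":54,"dy":9,"dz":-85,"twist":0},{"claw":0,"dx":54,"dy":9,"dz":-110,"twist":0},{"claw":0,"dx":54,"dy":9,"dz":-115,"twist":0}]'
python3 -m pendant '[{"claw":0,"dx":0,"dy":0,"dz":-6,"twist":0},{"claw":0,"dx":0,"dy":0,"dz":-12,"twist":0},{"claw":0,"dx":0,"dy":0,"dz":-18,"twist":0},{"claw":0,"dx":0,"dy":0,"dz":-24,"twist":0},{"claw":0,"dx":0,"dy":0,"dz":-28,"twist":0},{"claw":0,"dx":0,"dy":0,"dz":-30,"twist":0}]'
```

```text
clock: 3.7
tool_pos: [0.5994, 0.1896, 0.1954]
eef_rot: [0.998, 0.068, -0.003, 0.001]
contact_force: [-0.5, -0.6, 0.5]
opening: 0.004
finger_force: 0.0
clock: 4.3
tool_pos: [0.6014, 0.1912, 0.1685]
eef_rot: [0.998, 0.068, -0.0, 0.0]
contact_force: [0.2, 0.5, -0.1]
opening: 0.007
finger_force: 0.0
```

```bash
python3 -m pendant '[{"claw":0,"dx":0,"dy":0,"dz":-3,"twist":0},{"claw":0,"dx":0,"dy":0,"dz":-6,"twist":0},{"claw":0,"dx":0,"dy":0,"dz":-8,"twist":0}]'; python3 look.py 2 scene; python3 -c "
import cv2;i=cv2.imread('pics/scene2.png');cv2.imwrite('pics/scene2c.png',cv2.resize(i[120:330,90:370],None,fx=2.8,fy=2.8))"
```

```text
clock: 4.6
tool_pos: [0.6016, 0.1913, 0.1609]
eef_rot: [0.998, 0.068, 0.0, -0.0]
contact_force: [-0.9, -0.4, 3.4]
opening: 0.007
finger_force: 1.8
scene indicator_cap 0.77 [179.312 199.08 ] atz [0.597 0.196 0.19 ] dep [0.589 0.198 0.199]
scene spindle_knob 0.91 [195.888 277.116] atz [0.486 0.236 0.105] dep [0.479 0.238 0.115]
scene spindle_knob 0.31 [179.928 199.5  ] atz [0.675 0.168 0.105] dep [0.588 0.198 0.198]
scene spindle 0.57 [190.4   246.414] atz [0.595 0.196 0.052] dep [0.585 0.199 0.065]
```

View pics/scene2c.png

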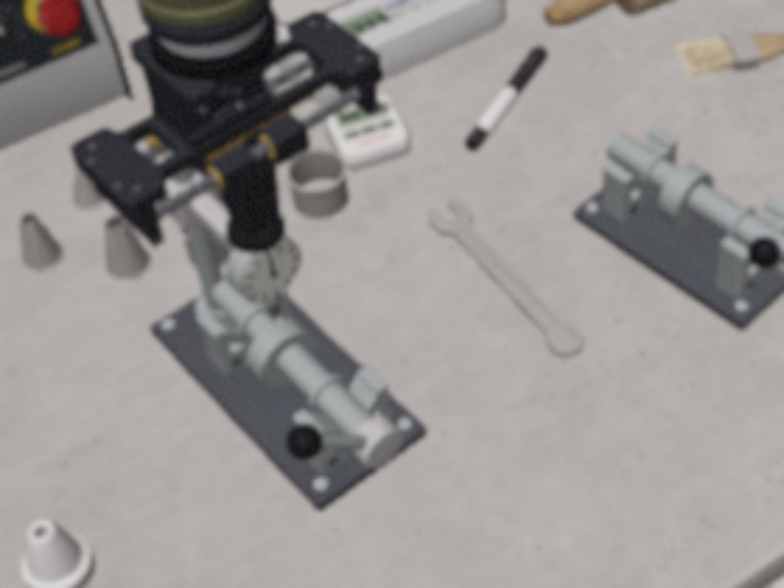

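The fingers stand on the cap, seen at about (257,235) in the crop, with the dial below it and the knob still leaning left at (304,441). I'll press on to the stop.

```bash
python3 -m pendant '[{"claw":0,"dx":0,"dy":0,"dz":-2,"twist":0},{"claw":0,"dx":0,"dy":0,"dz":-3,"twist":0}]'; python3 -m pendant '[{"claw":0,"dx":0,"dy":0,"dz":-1,"twist":0},{"claw":0,"dx":0,"dy":0,"dz":-2,"twist":0},{"claw":0,"dx":0,"dy":0,"dz":-2,"twist":0}]'
```

```text
clock: 5.0
tool_pos: [0.6015, 0.1912, 0.158]
eef_rot: [0.998, 0.068, 0.0, -0.0]
contact_force: [-0.3, -0.3, 3.9]
opening: 0.008
finger_force: 1.7
clock: 5.3
tool_pos: [0.6015, 0.1912, 0.1557]
eef_rot: [0.998, 0.068, 0.0, 0.0]
contact_force: [-1.0, -0.7, 2.9]
opening: 0.003
finger_force: 1.2
```

```bash
python3 look.py 3 scene top; python3 -c "
import cv2;i=cv2.imread('pics/scene3.png');j=cv2.imread('pics/top3.png')
import numpy as np
a=cv2.resize(i[175:275,140:240],(395,395),interpolation=2);b=cv2.resize(j[130:230,150:250],(395,395),interpolation=2);cv2.imwrite('pics/c3.png',np.hstack([a,b]))"
```

```text
scene indicator_cap 0.64 [180.712 202.314] atz [0.588 0.197 0.19 ] dep [0.588 0.197 0.19 ]
scene spindle_knob 0.58 [196.784 276.99 ] atz [0.485 0.235 0.105] dep [0.477 0.237 0.117]
scene spindle_knob 0.41 [192.192 246.582] atz [0.551 0.207 0.105] dep [0.587 0.195 0.059]
scene spindle 0.6 [192.024 248.01 ] atz [0.589 0.196 0.052] dep [0.582 0.198 0.061]
```

View pics/c3.png

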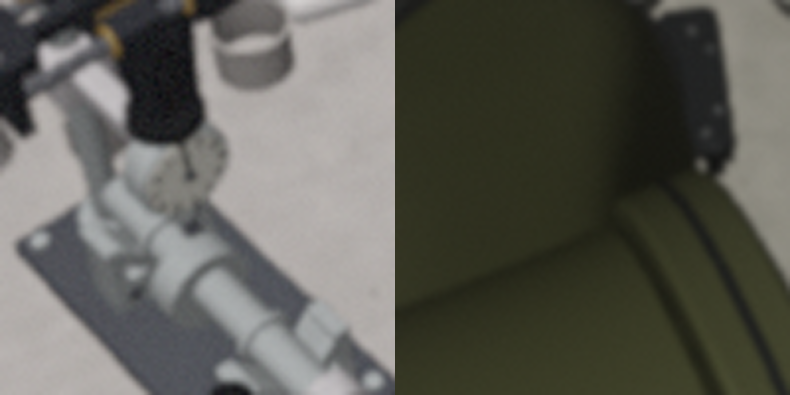

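```bash
python3 -m pendant '[{"claw":0,"dx":0,"dy":0,"dz":-2,"twist":0},{"claw":0,"dx":0,"dy":0,"dz":-3,"twist":0},{"claw":0,"dx":0,"dy":0,"dz":-3,"twist":0}]';  python3 -m pendant '[{"claw":0,"dx":0,"dy":0,"dz":-2,"twist":0},{"claw":0,"dx":0,"dy":0,"dz":-3,"twist":0},{"claw":0,"dx":0,"dy":0,"dz":-3,"twist":0}]'; python3 look.py 4 scene
```

```text
clock: 6.0
tool_pos: [0.6015, 0.1912, 0.1526]
eef_rot: [0.998, 0.068, 0.0, 0.0]
contact_force: [0.1, 0.3, 2.3]
opening: 0.006
finger_force: 0.9
clock: 6.3
tool_pos: [0.6015, 0.1912, 0.1495]
eef_rot: [0.998, 0.068, 0.0, 0.0]
contact_force: [-0.1, 0.3, 2.1]
opening: 0.007
finger_force: 0.8
scene indicator_cap 0.88 [179.984 203.784] atz [0.586 0.2   0.19 ] dep [0.586 0.2   0.189]
scene spindle_knob 0.62 [197.512 276.318] atz [0.486 0.233 0.105] dep [0.478 0.235 0.117]
scene spindle 0.68 [190.176 243.012] atz [0.603 0.192 0.052] dep [0.589 0.197 0.069]
```

```bash
python3 - <<'E'
from h import *
np.set_printoptions(precision=3,suppress=True)
st=r.get_state();print(st['contact_force'],st['tool_pos'])
im,dp=eyes.snapshot('scene');cv2.imwrite('pics/scene5.png',im)
for v in range(184,240,2):
    print(v,im[v,183],atdepth('scene',(183,v),dp[v,183],st))
cv2.imwrite('pics/c5.png',cv2.resize(im[160:260,120:260],(784,560),interpolation=2))
E
```

```text
[-0.656 -0.323  1.494] [0.602 0.191 0.15 ]
184 [32 28 29] [0.597 0.183 0.222]
186 [36 35 30] [0.566 0.194 0.248]
188 [25 25 22] [0.591 0.186 0.218]
190 [16 13 14] [0.592 0.187 0.212]
192 [29 27 29] [0.592 0.188 0.208]
194 [30 27 28] [0.592 0.188 0.204]
196 [24 23 27] [0.593 0.189 0.198]
198 [24 24 20] [0.592 0.19  0.194]
200 [25 17 19] [0.59  0.191 0.191]
202 [21 21 24] [0.592 0.192 0.184]
204 [28 23 23] [0.591 0.193 0.181]
206 [28 26 27] [0.591 0.194 0.175]
208 [26 27 27] [0.586 0.196 0.175]
210 [35 35 33] [0.582 0.198 0.175]
212 [35 33 32] [0.58  0.2   0.173]
214 [110 114 113] [0.588 0.198 0.159]
216 [124 128 130] [0.588 0.199 0.154]
218 [111 116 117] [0.587 0.2   0.149]
220 [118 125 126] [0.589 0.2   0.142]
222 [122 129 130] [0.59  0.201 0.137]
224 [126 131 132] [0.587 0.203 0.134]
226 [124 128 130] [0.587 0.204 0.129]
228 [119 123 126] [0.588 0.205 0.123]
230 [114 120 120] [0.587 0.206 0.118]
232 [150 148 147] [0.626 0.194 0.066]
234 [172 171 167] [0.623 0.196 0.064]
236 [173 173 169] [0.616 0.199 0.067]
238 [171 171 167] [0.606 0.204 0.074]
```

View pics/c5.png

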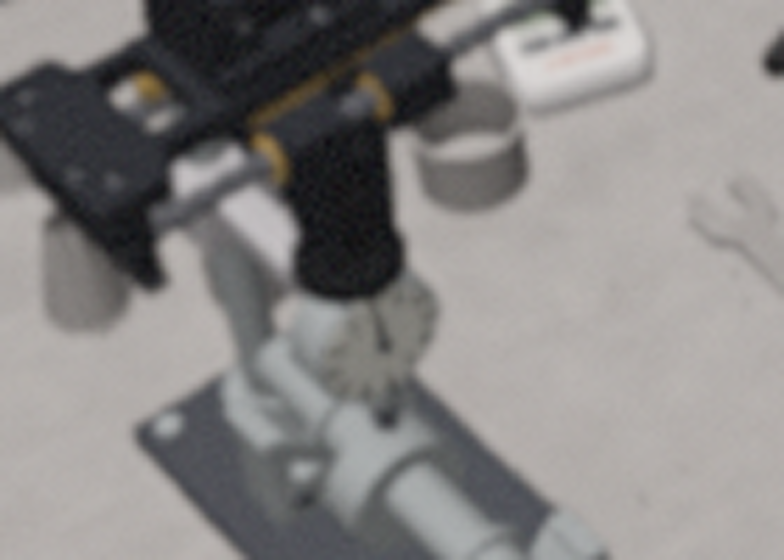

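The cap rim reads about 0.175 in depth and has come down some 12 mm. There was no stop yet, so the head isn't down. I'll keep pressing in small steps and watch the force.

```bash
for k in 1; do python3 -m pendant '[{"claw":0,"dx":0,"dy":0,"dz":-2,"twist":0},{"claw":0,"dx":0,"dy":0,"dz":-4,"twist":0},{"claw":0,"dx":0,"dy":0,"dz":-5,"twist":0}]'; done; python3 - <<'E'
from h import *
np.set_printoptions(precision=3,suppress=True)
st=r.get_state();im,dp=eyes.snapshot('scene')
for v in range(204,244,2): print(v,im[v,183,1],atdepth('scene',(183,v),dp[v,183],st)[[0,2]],end=' ')
E
```

```text
clock: 6.85
tool_pos: [0.6015, 0.1912, 0.1447]
eef_rot: [0.998, 0.068, 0.0, 0.0]
contact_force: [-0.6, 0.0, 3.9]
opening: 0.007
finger_force: 1.7
204 16 [0.59  0.181] 206 27 [0.592 0.174] 208 26 [0.588 0.174] 210 34 [0.587 0.17 ] 212 30 [0.584 0.169] 214 37 [0.58  0.168] 216 130 [0.59  0.151] 218 141 [0.59  0.147] 220 117 [0.588 0.144] 222 127 [0.587 0.14 ] 224 129 [0.588 0.133] 226 130 [0.587 0.13 ] 228 128 [0.588 0.123] 230 119 [0.588 0.118] 232 124 [0.588 0.112] 234 162 [0.622 0.065] 236 171 [0.619 0.063] 238 172 [0.606 0.074] 240 174 [0.602 0.073] 242 173 [0.596 0.075]
```

```bash
python3 -m pendant '[{"claw":0,"dx":0,"dy":0,"dz":-2,"twist":0},{"claw":0,"dx":0,"dy":0,"dz":-4,"twist":0},{"claw":0,"dx":0,"dy":0,"dz":-4,"twist":0}]'; python3 -m pendant '[{"claw":0,"dx":0,"dy":0,"dz":-1,"twist":0},{"claw":0,"dx":0,"dy":0,"dz":-2,"twist":0},{"claw":0,"dx":0,"dy":0,"dz":-2,"twist":0}]';  python3 -m pendant '[{"claw":0,"dx":0,"dy":0,"dz":-1,"twist":0},{"claw":0,"dx":0,"dy":0,"dz":-2,"twist":0}]'
```

```text
clock: 7.2
tool_pos: [0.6015, 0.1912, 0.1405]
eef_rot: [0.998, 0.068, -0.0, 0.0]
contact_force: [0.2, 0.1, 2.7]
opening: 0.008
finger_force: 1.3
clock: 7.5
tool_pos: [0.6015, 0.1912, 0.1388]
eef_rot: [0.998, 0.068, 0.0, 0.0]
contact_force: [-2.2, -0.8, 3.6]
opening: 0.006
finger_force: 2.0
clock: 7.7
tool_pos: [0.6015, 0.1912, 0.1369]
eef_rot: [0.998, 0.068, 0.0, 0.0]
contact_force: [-1.2, -0.9, 4.6]
opening: 0.005
finger_force: 2.7
```

```bash
python3 -m pendant '[{"claw":0,"dx":0,"dy":0,"dz":-1,"twist":0},{"claw":0,"dx":0,"dy":0,"dz":-2,"twist":0},{"claw":0,"dx":0,"dy":0,"dz":-2,"twist":0}]'; python3 -m pendant '[{"claw":0,"dx":0,"dy":0,"dz":-1,"twist":0},{"claw":0,"dx":0,"dy":0,"dz":-2,"twist":0},{"claw":0,"dx":0,"dy":0,"dz":-2,"twist":0}]'; python3 - <<'E'
from h import *
np.set_printoptions(precision=3,suppress=True)
st=r.get_state();im,dp=eyes.snapshot('scene')
for v in range(204,244,2): print(v,im[v,183,1],atdepth('scene',(183,v),dp[v,183],st)[[0,2]],end=' ')
E
```

```text
clock: 8.0
tool_pos: [0.6015, 0.1912, 0.1355]
eef_rot: [0.998, 0.068, 0.0, 0.0]
contact_force: [-2.6, -0.3, 8.1]
opening: 0.002
finger_force: 4.4
clock: 8.3
tool_pos: [0.6016, 0.1912, 0.1354]
eef_rot: [0.998, 0.068, 0.001, 0.0]
contact_force: [-6.3, -1.7, 20.5]
opening: 0.008
finger_force: 10.4
204 26 [0.59  0.181] 206 27 [0.59  0.176] 208 25 [0.59  0.171] 210 18 [0.589 0.167] 212 34 [0.592 0.159] 214 29 [0.585 0.162] 216 29 [0.584 0.159] 218 57 [0.581 0.157] 220 142 [0.589 0.142] 222 131 [0.588 0.139] 224 120 [0.587 0.135] 226 128 [0.586 0.13 ] 228 118 [0.586 0.125] 230 98 [0.587 0.118] 232 117 [0.586 0.114] 234 110 [0.586 0.109] 236 148 [0.619 0.063] 238 172 [0.607 0.073] 240 174 [0.602 0.072] 242 175 [0.6   0.069]
```

Bottom stop reached: 20 N, and the cap rim reads 0.160. The fingertips sit about 25 mm higher than the reported TCP. I'll lift, move to the left of the knob, and measure where the tips really are.

```bash
python3 -m pendant '[{"claw":0,"dx":0,"dy":0,"dz":20,"twist":0},{"claw":0,"dx":0,"dy":0,"dz":60,"twist":0},{"claw":0,"dx":-30,"dy":20,"dz":75,"twist":0},{"claw":0,"dx":-70,"dy":45,"dz":75,"twist":0},{"claw":0,"dx":-110,"dy":70,"dz":75,"twist":0},{"claw":0,"dx":-122,"dy":80,"dz":75,"twist":0},{"claw":0,"dx":-122,"dy":80,"dz":75,"twist":0}]'; python3 look.py 6 wrist; python3 - <<'E'
from h import *
np.set_printoptions(precision=3,suppress=True)
st=r.get_state();im,dp=eyes.snapshot('wrist')
Tt=np.array(eyes.camera_info('wrist')['T_tool_cam'])
i=eyes.camera_info('wrist')
for v in range(244,280,4):
  for u in (262,281,300):
    c=cv2.undistortPoints(np.array([[[u,v]]],float),np.array(i['K'],float),np.array(i['D'],float))[0,0]
    print(u,v,im[v,u,1],(Tt@np.array([*(np.array([c[0],c[1],1])*dp[v,u]),1]))[:3],end=' ')
  print()
im2,d2=eyes.snapshot('scene')
cv2.imwrite('pics/c6.png',np.hstack([cv2.resize(im[100:400,130:430],(400,400)),cv2.resize(im2[170:310,120:260],(400,400),interpolation=2)]))
E
```

```text
clock: 9.05
tool_pos: [0.4771, 0.2734, 0.2076]
eef_rot: [0.997, 0.071, -0.001, -0.0]
contact_force: [0.8, -0.4, -0.8]
opening: 0.001
finger_force: 0.0
wrist indicator_cap 0.66 [443.016  46.41 ] atz [0.594 0.206 0.19 ] dep [0.6   0.194 0.16 ]
wrist spindle_knob 0.68 [329.896 203.994] atz [0.481 0.232 0.105] dep [0.484 0.234 0.117]
wrist spindle 0.68 [385.392  67.494] atz [0.602 0.196 0.052] dep [0.589 0.217 0.13 ]
262 244 158 [-0.08  -0.023  0.207] 281 244 158 [-0.081 -0.     0.207] 300 244 161 [-0.08   0.023  0.207] 
262 248 157 [-0.086 -0.023  0.208] 281 248 158 [-0.086 -0.     0.207] 300 248 162 [-0.086  0.023  0.208] 
262 252 35 [ 0.011 -0.009 -0.028] 281 252 118 [-0.091 -0.     0.207] 300 252 37 [ 0.011  0.009 -0.028] 
262 256 35 [ 0.011 -0.009 -0.032] 281 256 88 [ 0.009 -0.    -0.028] 300 256 39 [ 0.011  0.008 -0.033] 
262 260 33 [ 0.011 -0.009 -0.037] 281 260 85 [ 0.009 -0.    -0.033] 300 260 35 [ 0.011  0.008 -0.038] 
262 264 34 [ 0.011 -0.008 -0.04 ] 281 264 86 [ 0.008 -0.    -0.034] 300 264 34 [ 0.011  0.008 -0.041] 
262 268 30 [ 0.01  -0.008 -0.043] 281 268 84 [ 0.005 -0.    -0.033] 300 268 35 [ 0.011  0.008 -0.045] 
262 272 29 [ 0.01  -0.008 -0.046] 281 272 87 [ 0.004 -0.    -0.034] 300 272 29 [ 0.009  0.008 -0.045] 
262 276 28 [ 0.01  -0.008 -0.05 ] 281 276 85 [ 0.002 -0.    -0.035] 300 276 28 [ 0.01   0.007 -0.049]
```

View pics/c6.png

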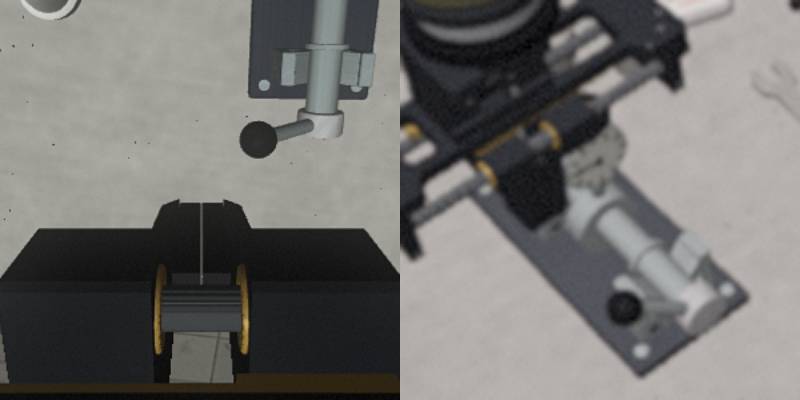

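The wrist depth confirms the closed tips end about 26 mm short of the reported TCP. The cap now reads 0.160. The knob is 40 mm to the right of the fingers and level with them along the spindle, so I'll descend beside it.

```bash
python3 -m pendant '[{"claw":0,"dx":0,"dy":0,"dz":-40,"twist":0},{"claw":0,"dx":0,"dy":0,"dz":-80,"twist":0},{"claw":0,"dx":0,"dy":0,"dz":-120,"twist":0},{"claw":0,"dx":0,"dy":0,"dz":-138,"twist":0},{"claw":0,"dx":0,"dy":0,"dz":-138,"twist":0}]'; python3 -m pendant '[{"claw":0,"dx":1,"dy":-8,"dz":0,"twist":0},{"claw":0,"dx":2,"dy":-16,"dz":0,"twist":0},{"claw":0,"dx":3,"dy":-24,"dz":1,"twist":0},{"claw":0,"dx":5,"dy":-32,"dz":4,"twist":0},{"claw":0,"dx":6,"dy":-40,"dz":7,"twist":0},{"claw":0,"dx":7,"dy":-48,"dz":10,"twist":0},{"claw":0,"dx":8,"dy":-55,"dz":12,"twist":0},{"claw":0,"dx":8,"dy":-55,"dz":12,"twist":0}]'; python3 look.py 7 wrist scene
```

```text
clock: 9.85
tool_pos: [0.4786, 0.2693, 0.067]
eef_rot: [0.998, 0.068, -0.002, 0.002]
contact_force: [-0.5, 0.6, -0.1]
opening: 0.007
finger_force: 0.0
clock: 10.65
tool_pos: [0.4878, 0.2141, 0.082]
eef_rot: [0.998, 0.067, -0.0, 0.001]
contact_force: [0.6, 0.6, -0.9]
opening: 0.001
finger_force: 0.0
wrist spindle 0.96 [344.4   43.68] atz [0.601 0.195 0.052] dep [0.587 0.204 0.118]
scene indicator_cap 0.29 [338.128 187.11 ] atz [ 0.449 -0.059  0.19 ] dep [ 0.54  -0.145  0.064]
```

```bash
python3 -c "
import cv2,numpy as np
i=cv2.imread('pics/scene7.png');j=cv2.imread('pics/wrist7.png')
cv2.imwrite('pics/c7.png',np.hstack([cv2.resize(j[0:400,130:530],(400,400)),cv2.resize(i[170:310,120:260],(400,400),interpolation=2)]))"
```

```text
(no output)
```

View pics/c7.png

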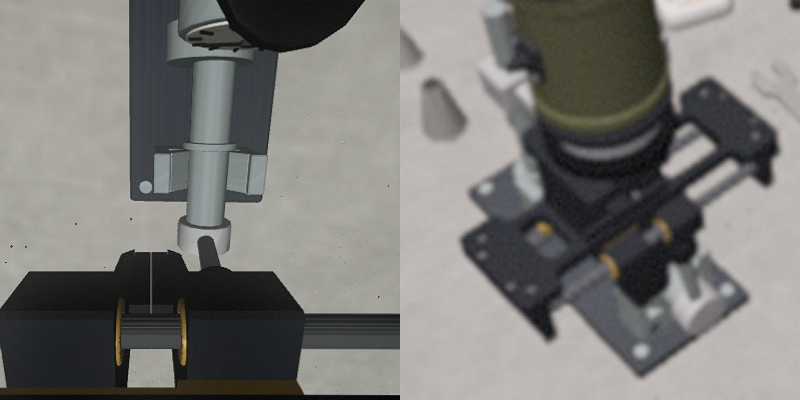

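The handle is nearly upright against the fingers, at (208,255) in the wrist crop, and the spindle is seated. I'll push on past the top.

```bash
python3 -m pendant '[{"claw":0,"dx":1,"dy":-8,"dz":0,"twist":0},{"claw":0,"dx":2,"dy":-16,"dz":0,"twist":0},{"claw":0,"dx":3,"dy":-24,"dz":-1,"twist":0},{"claw":0,"dx":5,"dy":-32,"dz":-4,"twist":0},{"claw":0,"dx":6,"dy":-40,"dz":-7,"twist":0},{"claw":0,"dx":7,"dy":-48,"dz":-9,"twist":0},{"claw":0,"dx":8,"dy":-56,"dz":-11,"twist":0},{"claw":0,"dx":8,"dy":-56,"dz":-11,"twist":0}]'; python3 - <<'E'
from h import *
im,d=eyes.snapshot('wrist');i2,d=eyes.snapshot('scene')
cv2.imwrite('pics/c8.png',np.hstack([cv2.resize(im[0:400,130:530],(400,400)),cv2.resize(i2[170:310,120:260],(400,400),interpolation=2)]))
E
```

```text
clock: 11.85
tool_pos: [0.4953, 0.158, 0.0703]
eef_rot: [0.998, 0.067, -0.001, 0.001]
contact_force: [0.0, 0.0, -0.7]
opening: 0.005
finger_force: 0.0
```

View pics/c8.png

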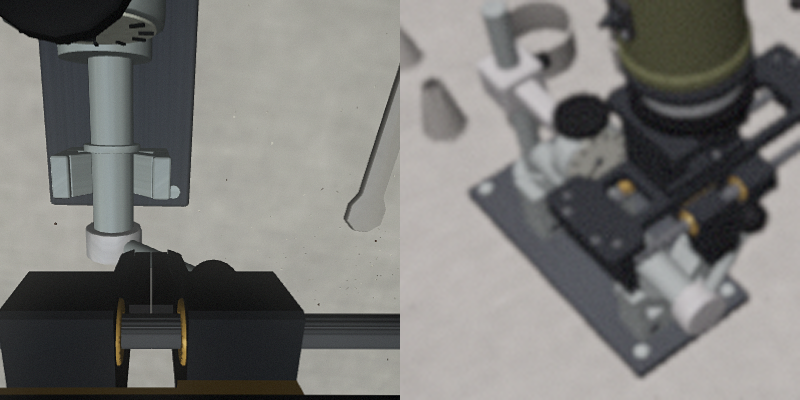

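The handle now leans right, with the ball at (212,268) in the wrist crop, and the indicator is still down. I'll back off left, then up, and measure the knob.

```bash
python3 -m pendant '[{"claw":0,"dx":-1,"dy":10,"dz":0,"twist":0},{"claw":0,"dx":-2,"dy":16,"dz":5,"twist":0},{"claw":0,"dx":-2,"dy":16,"dz":50,"twist":0},{"claw":0,"dx":-2,"dy":16,"dz":100,"twist":0},{"claw":0,"dx":-30,"dy":16,"dz":140,"twist":0},{"claw":0,"dx":-50,"dy":16,"dz":150,"twist":0},{"claw":0,"dx":-50,"dy":16,"dz":150,"twist":0}]'; python3 look.py 9 wrist scene; python3 - <<'E'
from h import *
a,b=cv2.imread('pics/wrist9.png'),cv2.imread('pics/scene9.png')
cv2.imwrite('pics/c9.png',np.hstack([cv2.resize(a[0:400,130:530],(400,400)),cv2.resize(b[170:310,120:260],(400,400),interpolation=2)]))
E
```

```text
clock: 12.65
tool_pos: [0.4438, 0.1779, 0.2231]
eef_rot: [0.998, 0.07, 0.001, -0.001]
contact_force: [0.3, 0.5, -0.1]
opening: 0.004
finger_force: 0.0
wrist spindle_knob 0.72 [344.792 148.806] atz [0.495 0.13  0.105] dep [0.496 0.133 0.119]
wrist spindle 0.67 [287.504  17.892] atz [0.6   0.194 0.052] dep [0.594 0.194 0.077]
scene spindle_knob 0.85 [241.024 245.784] atz [0.499 0.131 0.105] dep [0.492 0.134 0.114]
scene spindle 0.59 [190.792 244.104] atz [0.6   0.193 0.052] dep [0.588 0.197 0.067]
```

View pics/c9.png

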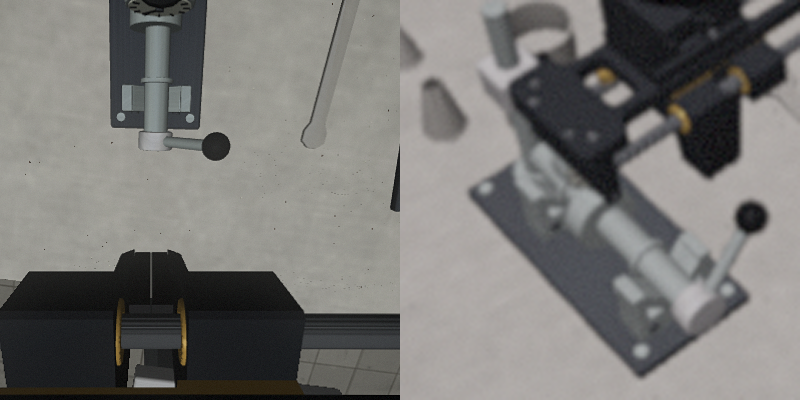

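The knob reads about 46 mm to the right of the axis at z ≈ 0.106, roughly a 40° lean. The spindle is seated and the arm is clear.

```bash
python3 -c "
from plant import r
print(r.finish_job())"
```

```text
the job is handed in; nothing more can be done
None
```

I handed in the job, and the hand-in returned no verdict: the indicator is down at its bottom stop, the spindle's handle leans about 40° to the right, the spindle is seated, and I never went near the spare spindle.

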